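# Seat a bangle blank and snap the toggle clamp shut

### The arm

A 6-joint arm with a two-finger parallel gripper is mounted at the origin on a cart in front of the work surface, level with it; the furniture and walls round the work are solid. World frame = base frame: x ahead of the robot, y to its left, z up, the work surface at z = 0. Lengths are in m, angles in rad, forces in N, time in s.
With the tool pointing down it reaches from about 0.25 to 0.725 m from the base axis. Payload 4 kg.
Tool frame: the origin (TCP) lies midway between the tips of the shut fingers; the grasp point (between the pads) lies robot.grasp_offset behind it (robot.grasp_offset is the distance from the TCP to the grasp point, in m); z points along the fingers, x is the direction in which the jaws open and shut, and the axes are right-handed (so a half turn about z gives the same grasp; the last joint's range is limited). The gripper opens to 85 mm and grips with 20 to 120 N. Pads are 22 mm wide; open, the fingers measure 114 mm over their backs; the gripper's body (76 mm by 85 mm) begins 54 mm behind the grasp point. The pads swing forward as they close: fully open they stand 13 mm farther back than shut.
Start: joints at [-1.185, 0.241, 0.005, 1.335, 0, 1.571], TCP at [0.188, -0.463, 0.231] pointing down, gripper open.
Joint ranges: [-2.72, 2.72], [-1.05, 1.87], [-1.09, 1.28], [-1.99, 2.15], [-1.42, 1.44], [-3.14, 3.14]. Speed limits (rad/s): [2.79, 2.79, 3.14, 3.14, 3.14, 3.14].

### API

Orientations are given as [roll, pitch, yaw] about the fixed x, y, z axes, in that order (R = Rz(yaw) Ry(pitch) Rx(roll)).
In Python, from workcell import sensors, grab_frame, get_calibration, ticket, robot gives the robot as it stands.
- The arm moves only by the tool drive_tool, never from a script. Its argument "plan" is text: rows parted by semicolons, each of 4 numbers parted by spaces: the shift along the tool's x, y, z in m, then the turn about the tool's z in units of 6 degrees (1.0 is 6 degrees). In form: tx ty tz spin; .... A call has 1 to 12 rows; each row is the pose to reach, as a shift and turn from the pose measured when the call began, along the tool's axes at that moment; what a row does not reach only later rows make up. A row lasts 1/8 s, in which the tool goes at most 62.5 mm and 10.7 degrees, less where a joint would pass 70% of its speed; a pose out of reach is approached as far as the arm can. A call with a gripper value outside its range is refused whole. "jaw" is the finger opening in m, from 0 to 0.0854, set as the call begins (left out, the last holds). The fingers move at their own pace and stop on an object; "newtons" is the grip in N (left out, the last holds). Time passes only in rows, so rows that repeat a pose let the fingers close. It gives the time, the measured TCP pose, the force and the opening at its end, in the units of the state.
- sensors.state(): the state, without advancing time (a new reading comes with each control period).
- grab_frame(name): name is "scene" or "top"; returns (picture, depth): 384x512x3 uint8, red, green, blue; 384x512 float32, m along the optical axis (not along the pixel's ray), 0 where there is no reading.
- get_calibration(name): a dict with "camera_matrix" (3x3 intrinsics, pixels), "rvec" (rotation vector, rad) and "tvec" (3), from world to camera coordinates, as OpenCV has them. Camera axes: x right, y down, z forward; pixel columns grow to the right and rows downward; lengths in m; the calibration is good to about 2 mm. A picture is of the moment at which its call begins. get_calibration takes no time and is no camera call.
- ticket.finish_job(): hands the job in, once; it reports no verdict.
The state is a dict: "time": time; "joint_positions": joint angles; "qd": joint speeds; "joint_torque": joint torques, N m; "ee_pos": TCP position; "tool_rot": TCP orientation; "ft_force": force on the tool from outside, world axes, zero at the start; "wrist_torque": the same for the moment, N m; "width": finger opening in m.
Only numpy, scipy, OpenCV 4.12 (cv2) and the standard library are available. Lean on these libraries where they do the work, as an engineer would, in place of code of your own. Each camera call takes 0.05 s, during which the arm holds its last target.

### The job

Using only the outside of the fingertips and picking nothing up, push the brass bangle blank along its channel until its inner end is fully home against the end stop. Then push the toggle clamp's lever upright and past its dead point until it snaps over into lock and the rubber pad holds the blank down. Leave the other things on the bench where they are.

Things in the scene. Friction and masses are not known exactly. Their poses are not given: they have to be found in the camera images.
- fixture: plywood board fixed to the bench, 130 (x) x 160 (y) x 12 mm thick. Origin on the bench surface; the board spans x -65..65, y -45..115 mm of this frame. x points from the lever side to the channel, y runs along the channel from the end stop to its open end, z up. It carries the channel (about x 45) and a steel toggle clamp (about x -25, y 0). All 'fixture' coordinates here are mm in this frame
- stop_face (a point): centre of the end stop's face, at fixture x 45, y -25, z 16; it looks along fixture +y and the blank's inner end must rest against it. The stop is a steel block 26 mm high. The channel: two aluminium rails, inner faces 28 mm apart about x 45, from y -25 to y 60, tops 18 mm above the bench; its floor is the board's top, 12 mm above the bench
- blank: flat brass bangle blank, loose, 25 (x) x 110 (y) x 8 mm, 0.13 to 0.25 kg, a 6 mm hole near its outer end, lying in the channel. Origin at the centre of its underside, axes parallel to the fixture's. It starts 20 to 40 mm short of the stop and slides along fixture -y towards it; fully home, its origin is at fixture y 30
- blank_outer_end (a point): middle of the blank's end face away from the stop, the face to push: 55 mm along y from the blank's origin, 4 mm above its underside (16 mm above the bench). Fully home it is at fixture y 85, still outside the rails
- lever (a joint): turn of the clamp lever about its pin, rad. 0: open, leaning 35 degrees from upright towards fixture -x. Grows as it is pushed up and over towards fixture +x. About 0.61: upright, the dead point. 0.92: locked, leaning 18 degrees to +x. A spring resists (up to about 8 N at the grip) and drives the lever back if let go before the dead point; beyond it, it snaps the lever into lock
- lever_pivot (a point): middle of the lever's pivot pin, at fixture x -25, y 0, z 45; the pin lies along y. The clamp's foot and cheeks fill x -55..-3, y -25..25, up to z 57
- lever_tip (a point): end of the lever, 97 mm from the pivot: open, at fixture x -81, y 0, z 124; upright it is 142 mm above the bench, so follow its arc: on a straight level push high friction may hold it back. Round black rubber grip, 17 mm thick, over the last 60 mm; push on its side that faces fixture -x
- pad: 16 mm round rubber pad on a sprung spindle at the end of the clamp's 70 mm steel arm; origin in the arm, 28 mm above the pad's underside. With the lever open the arm stands raised 63 degrees over the channel, up to 0.125 m high, within 10 mm of fixture y 0. As the lever turns the arm comes down; locked, the pad presses on the blank at fixture x 45, y 0 with about 3 N
- cone: bystander: pale round tablet 43 mm wide, 15 mm high; origin under its centre; not to be disturbed
- cot: bystander: tan finger protector, 20 x 40 x 20 mm, lying on the bench; origin under its centre; not to be disturbed
- handpiece: bystander: turned wooden ring clamp, 114 x 25 x 22 mm, lying on the bench; origin under its centre; not to be disturbed

How it is judged:
On the way, in this order (a step that is already met when the one before it is completed fails the run):
1. the blank is home against the stop while the lever is still open (y of blank in the frame of fixture below 0.0325 m and value of joint lever below 0.4 rad), for 0.2 s.
2. the lever has snapped into lock with the pad on the blank (value of joint lever above 0.83 rad and contact force between pad and blank above 1 N), for 0.2 s.
At the end, for the whole second after the job is handed in: The lever stands in lock (joint above 0.83 rad), the blank lies flat in the channel within 2.5 mm of the end stop and at rest, and the pad presses on it with more than 1 N (all of step 2 and y of blank in the frame of fixture below 0.0325 m and z of blank in the frame of fixture below 0.015 m and linear speed of blank below 0.01 m/s); the robot touches nothing.
It fails at once if the blank is lifted or tipped out of its channel (10 mm or 0.25 rad) (z of blank in the frame of fixture above 0.022 m or angle between blank's own z axis and vertical above 0.25 rad).
It fails at once if a bystander is moved by more than 20 mm (distance of any of cone, cot, handpiece from where it was at the start of the episode above 0.02 m).
It also fails if it takes over 51 s, if anything falls off the work surface, if the arm or the gripper's body presses on something with over 40 N, if the wrist force passes 120 N, or if a joint passes its speed limit or range.

## Working session

There is one attempt and no reset: what is moved stays moved. The work goes in short steps, Python scripts to look and compute and a tool call to move; the robot and the scene stay as the last step left them, time stands still between calls to the robot, and variables do not carry over. Pictures are saved under pics/ and viewed, and the job is handed in when it is done.

Besides the shell and the picture viewer there is one more tool, called by a JSON object that holds its "method" and its "body". drive_tool: Moves the arm, as the interface text tells. Its arguments: {"type":"object","properties":{"plan":{"type":"string"},"jaw":{"type":"number"},"newtons":{"type":"number"}},"required":["plan"]}

```bash
ls; mkdir -p pics; cat > h.py <<'E'
import numpy as np, cv2
from workcell import sensors, grab_frame, get_calibration, ticket, robot
def cal(n):
    c=get_calibration(n); K=np.array(c["camera_matrix"],float); R=cv2.Rodrigues(np.array(c["rvec"],float))[0]; t=np.array(c["tvec"],float).ravel(); return K,R,t
def ray(n,u,v):
    K,R,t=cal(n); d=R.T@np.linalg.inv(K)@np.array([u,v,1.]); return -R.T@t,d
def onplane(n,u,v,z):
    o,d=ray(n,u,v); return o+d*(z-o[2])/d[2]
def dep(n,D,u,v):
    o,d=ray(n,u,v); return o+d*D[int(v),int(u)]
def proj(n,P):
    K,R,t=cal(n); p=(R@np.atleast_2d(P).T).T+t; p=(K@p.T).T; return p[:,:2]/p[:,2:]
E
python3 - <<'E'
from h import *
for n in("scene","top"):
    im,d=grab_frame(n); cv2.imwrite(f"pics/{n}0.png",im[:,:,::-1]); np.save(n+"0.npy",d); np.save(n+"0im.npy",im)
    K,R,t=cal(n); print(n,K.round(1).tolist(),(-R.T@t).round(3),R[2].round(3))
print(sensors.state(), robot.grasp_offset)
E
```

```text
pics
scene [[484.9, 0.0, 261.3], [0.0, 484.9, 193.5], [0.0, 0.0, 1.0]] [0.106 0.544 0.696] [ 0.519 -0.592 -0.617]
top [[379.4, 0.0, 257.5], [0.0, 379.4, 192.7], [0.0, 0.0, 1.0]] [ 0.537 -0.     0.954] [ 0.048 -0.012 -0.999]
{'time': 0.1, 'joint_positions': array([-1.18502957e+00,  2.41358232e-01,  3.84921519e-03,  1.33517289e+00,
       -2.77543571e-05,  1.57078581e+00]), 'qd': array([-0.00021304, -0.00100769,  0.00365673, -0.00049287,  0.00021226,
        0.00182369]), 'joint_torque': array([ 8.08476852e-04, -3.73139298e+01,  2.53009647e+01,  1.08415508e-02,
        7.78423009e-05, -1.02962268e-06]), 'ee_pos': array([ 0.18791641, -0.46273967,  0.23048796]), 'tool_rot': array([ 3.14156492e+00,  1.88558520e-03, -1.18501905e+00]), 'ft_force': array([ 0.50334037, -0.29748425, -0.94558717]), 'wrist_torque': array([0.00337099, 0.07263569, 0.03218521]), 'width': 0.08573578954657426} 0.0187
```

View pics/scene0.png

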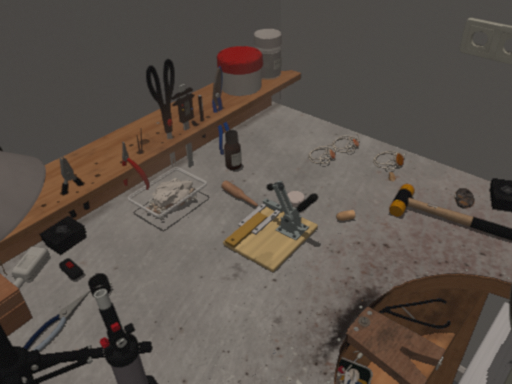

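View pics/top0.png

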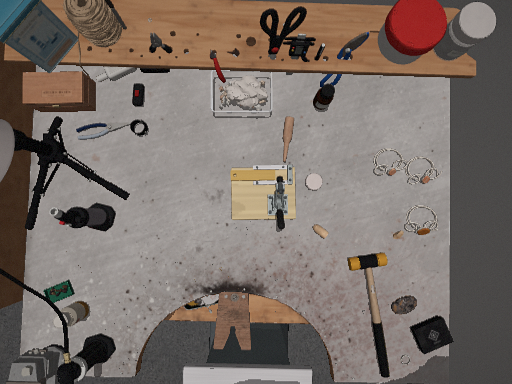

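The top view shows the board around (263,193), with the channel along its upper edge (v≈172), the stop on the right, and the black grip near (280,222). The cone is at (314,182), the cot at (320,230) and the handpiece at (288,135). I'll zoom in next.

```bash
python3 - <<'E'
from h import *
im=np.load("top0im.npy"); c=im[120:250,215:345]; cv2.imwrite("pics/topz.png",cv2.resize(c,None,fx=4.5,fy=4.5,interpolation=cv2.INTER_CUBIC)[:,:,::-1])
im=np.load("scene0im.npy"); c=im[165:285,205:365]; cv2.imwrite("pics/scz.png",cv2.resize(c,None,fx=4.5,fy=4.5,interpolation=cv2.INTER_CUBIC)[:,:,::-1])
im=np.load("top0im.npy"); d=np.load("top0.npy")
hsv=cv2.cvtColor(im,cv2.COLOR_RGB2HSV)
m=((hsv[...,0]>10)&(hsv[...,0]<30)&(hsv[...,1]>70)).astype(np.uint8)
m[:155]=0;m[235:]=0;m[:,:220]=0;m[:,305:]=0
m=cv2.morphologyEx(m,cv2.MORPH_CLOSE,np.ones((7,7)))
cs,_=cv2.findContours(m,0,2)
for k in cs:
    if cv2.contourArea(k)>300:
        r=cv2.minAreaRect(k); b=cv2.boxPoints(r); print(r)
        for p in b: print(p.round(1),onplane("top",*p,0.012).round(4), dep("top",d,*p).round(4))
E
```

```text
((262.6016845703125, 193.20326232910156), (51.402931213378906, 64.59786987304688), 89.06080627441406)
[229.9 168. ] [0.6418 0.0592 0.012 ] [0.6428 0.0598 0.0027]
[294.5 167. ] [ 0.6492 -0.1017  0.012 ] [ 6.506e-01 -1.030e-01  3.000e-04]
[295.3 218.4] [ 0.5213 -0.1068  0.012 ] [ 0.5212 -0.1071  0.0091]
[230.7 219.4] [0.5142 0.0531 0.012 ] [ 5.139e-01  5.380e-02 -2.000e-04]
```

View pics/topz.png

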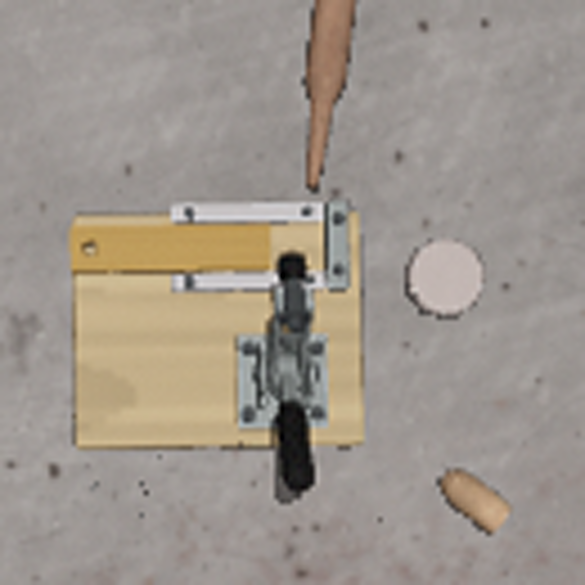

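View pics/scz.png

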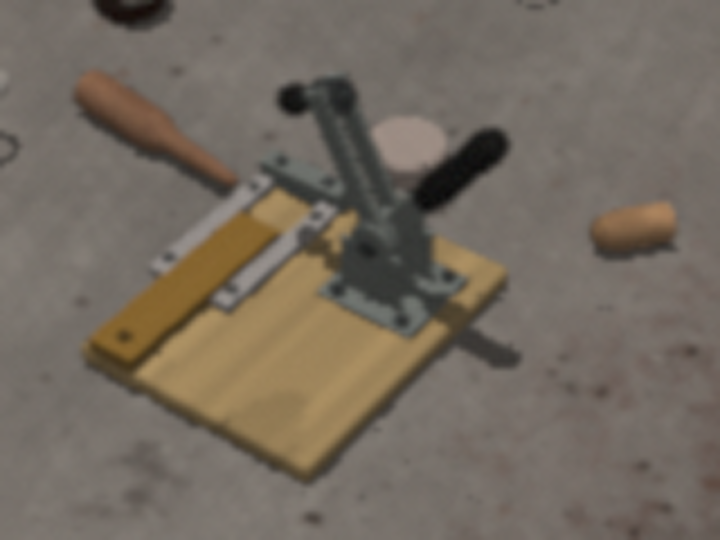

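```bash
cat >> h.py <<'E'
YAW=np.deg2rad(2.4); O=np.array([0.583,-0.059,0.])
Rf=np.array([[np.cos(YAW),-np.sin(YAW),0],[np.sin(YAW),np.cos(YAW),0],[0,0,1]])
def f2w(p): return (Rf@(np.atleast_2d(p)/1000.).T).T+O
def w2f(p): return ((np.atleast_2d(p)-O)@Rf)*1000
E
python3 - <<'E'
from h import *
lines=[[(-65,-45,12),(65,-45,12),(65,115,12),(-65,115,12),(-65,-45,12)],[(31,-25,18),(31,60,18)],[(59,-25,18),(59,60,18)],[(31,-25,26),(59,-25,26)],[(-25,0,45),(-81,0,124)],[(-55,-25,12),(-55,25,12)]]
for n,(x0,y0,w,h) in {"top":(215,120,130,130),"scene":(205,165,160,120)}.items():
    im=np.load(n+"0im.npy")[y0:y0+h,x0:x0+w][:,:,::-1]; im=cv2.resize(im,None,fx=4.5,fy=4.5,interpolation=cv2.INTER_CUBIC)
    for l in lines:
        p=((proj(n,f2w(l))-[x0,y0]+.5)*4.5).astype(int); cv2.polylines(im,[p.reshape(-1,1,2)],False,(0,0,255),1)
    cv2.imwrite(f"pics/ov_{n}.png",im)
for p in [(231,174.7),(275,173)]: print(w2f(onplane("top",*p,0.020)).round(1))
d=np.load("top0.npy")
# blank mask
im=np.load("top0im.npy");hsv=cv2.cvtColor(im,cv2.COLOR_RGB2HSV)
m=((hsv[...,0]>15)&(hsv[...,0]<25)&(hsv[...,1]>140)).astype(np.uint8); m[:160]=0;m[195:]=0;m[:,:220]=0;m[:,300:]=0
cs,_=cv2.findContours(m,0,2);k=max(cs,key=cv2.contourArea);r=cv2.minAreaRect(k);print(r)
for p in cv2.boxPoints(r): print(p.round(1),w2f(onplane("top",*p,0.020)).round(1))
E
```

```text
[[ 46.2 112.6  20. ]]
[[49.1  3.9 20. ]]
((231.0, 180.0), (0.0, 0.0), 0.0)
[231. 180.] [[ 33.1 112.8  20. ]]
[231. 180.] [[ 33.1 112.8  20. ]]
[231. 180.] [[ 33.1 112.8  20. ]]
[231. 180.] [[ 33.1 112.8  20. ]]
```

View pics/ov_top.png

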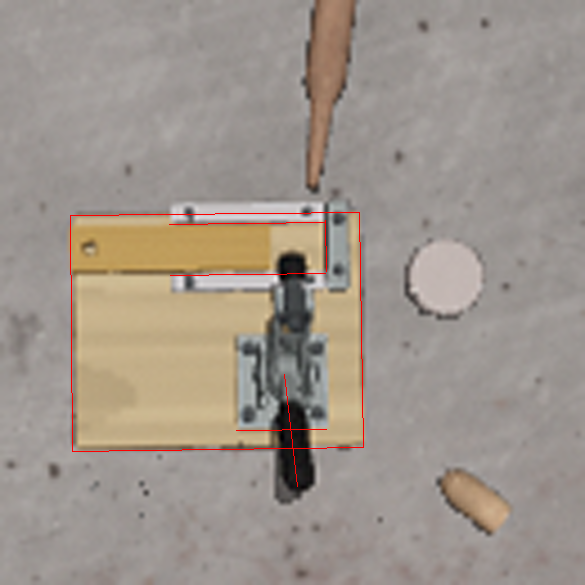

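View pics/ov_scene.png

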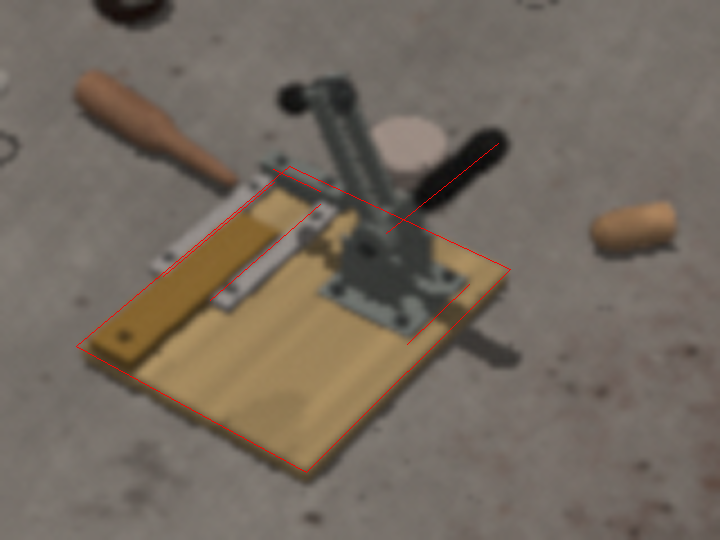

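The fixture pose fits to about 2 mm: yaw 2.4°, origin (0.583, -0.059). The blank's ends lie at fixture y≈5 and y≈114, so it's about 29 mm short of the stop and about 109 mm long, which matches the given size. First I'll shut the jaws and line the tool up with the fixture.

{"method": "drive_tool", "body": {"plan": "0 0 0 -1.3; 0 0 0 -2.6; 0 0 0 -3.9; 0 0 0 -5.2; 0 0 0 -6.5; 0 0 0 -7.8; 0 0 0 -9.1; 0 0 0 -10.4; 0 0 0 -11.72; 0 0 0 -11.72; 0 0 0 -11.72", "jaw": 0, "newtons": 40}}

```text
time: 1.48
ee_pos: [0.1879, -0.4625, 0.2302]
tool_rot: [-3.139, 0.001, 0.04]
ft_force: [0.8, 0.4, 0.1]
width: 0.0001
```

{"method": "drive_tool", "body": {"plan": "0.042 -0.048 0 0; 0.084 -0.096 0 0; 0.126 -0.144 0 0; 0.168 -0.192 0 0; 0.21 -0.24 0 0; 0.252 -0.288 0 0; 0.294 -0.336 0 0; 0.336 -0.384 0 0; 0.378 -0.432 0 0; 0.42 -0.48 0 0; 0.457 -0.527 0 0; 0.457 -0.527 0 0"}}

```text
time: 2.98
ee_pos: [0.6245, 0.0861, 0.2293]
tool_rot: [-3.139, 0.002, 0.044]
ft_force: [-0.2, 0.1, 1.0]
width: 0.0002
```

```bash
python3 - <<'E'
from h import *
s=sensors.state(); print(s["ee_pos"],s["tool_rot"],s["joint_positions"].round(2),w2f(s["ee_pos"]).round(1))
E
```

```text
[0.62451569 0.08613578 0.22934289] [-3.13882155e+00  1.99579459e-03  4.37909963e-02] [0.14 0.51 0.4  1.46 0.   1.66] [[ 47.6 143.3 229.3]]
```

{"method": "drive_tool", "body": {"plan": "-0.002 0 0.045 0; -0.002 0 0.09 0; -0.002 0 0.135 0; -0.002 0 0.175 0; -0.002 0 0.2 0; -0.002 0 0.213 0; -0.002 0 0.213 0"}}

```text
time: 3.85
ee_pos: [0.6214, 0.086, 0.0158]
tool_rot: [-3.139, 0.004, 0.043]
ft_force: [0.3, -0.6, 0.2]
width: -0.0003
```

```bash
python3 - <<'E'
from h import *
s=sensors.state(); print(s["ee_pos"],s["ft_force"],w2f(s["ee_pos"]).round(1))
im,d=grab_frame("scene"); cv2.imwrite("pics/s1.png",cv2.resize(im[130:280,180:380],None,fx=4,fy=4,interpolation=cv2.INTER_CUBIC)[:,:,::-1])
E
```

```text
[0.62135681 0.0859885  0.01583801] [ 0.3360626  -0.59044296  0.22947504] [[ 44.4 143.3  15.8]]
```

View pics/s1.png

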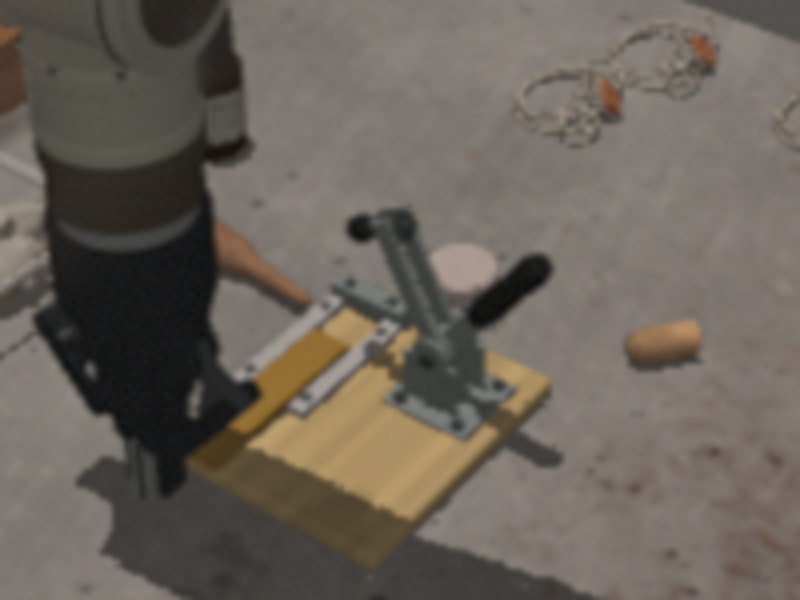

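The shut fingertips stand just off the blank's outer end at z 15.8 mm, centred on x 44. Now I'll push slowly.

{"method": "drive_tool", "body": {"plan": "0 0.008 0 0; 0 0.014 0 0; 0 0.018 0 0; 0 0.022 0 0; 0 0.026 0 0; 0 0.03 0 0; 0 0.034 0 0; 0 0.038 0 0; 0 0.041 0 0; 0 0.041 0 0"}}

```text
time: 5.15
ee_pos: [0.6245, 0.045, 0.0172]
tool_rot: [-3.139, 0.001, 0.043]
ft_force: [-0.5, 3.5, 5.6]
width: 0.0001
```

```bash
cat > bl.py <<'E'
from h import *
import sys
s=sensors.state(); print(s["time"],s["ee_pos"],s["ft_force"],w2f(s["ee_pos"]).round(1))
im,d=grab_frame("top"); cv2.imwrite(f"pics/{sys.argv[1]}_t.png",cv2.resize(im[140:240,215:315],None,fx=6,fy=6,interpolation=cv2.INTER_CUBIC)[:,:,::-1])
im,d=grab_frame("scene"); cv2.imwrite(f"pics/{sys.argv[1]}_s.png",cv2.resize(im[155:280,200:360],None,fx=4.8,fy=4.8,interpolation=cv2.INTER_CUBIC)[:,:,::-1])
E
python3 bl.py p1
```

```text
5.15 [0.62448194 0.04501408 0.01723333] [-0.53453     3.45684172  5.55910421] [[ 45.8 102.2  17.2]]
```

View pics/p1_s.png

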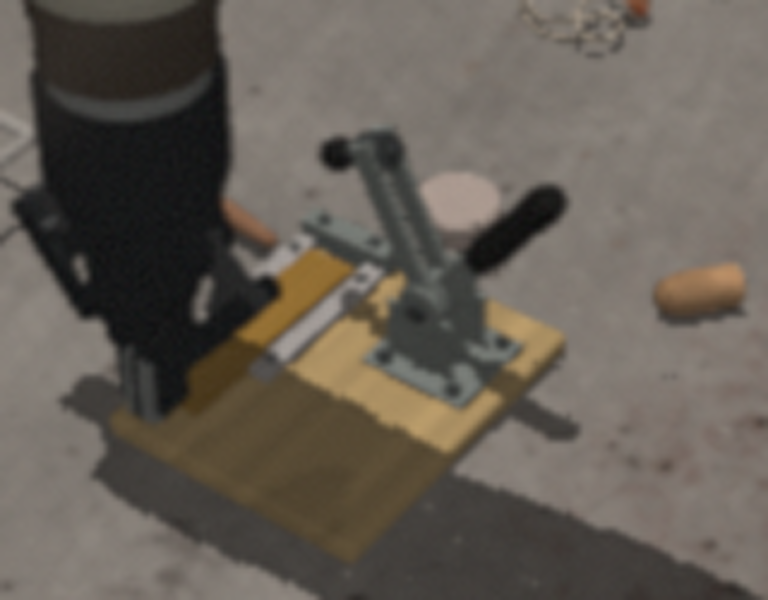

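The blank has moved most of the way and a short gap to the stop remains. I'll press on in small steps until the force rises.

{"method": "drive_tool", "body": {"plan": "0 0.002 0 0; 0 0.004 0 0; 0 0.005 0 0; 0 0.006 0 0; 0 0.006 0 0"}}

```text
time: 5.88
ee_pos: [0.6248, 0.0389, 0.0172]
tool_rot: [-3.139, 0.001, 0.043]
ft_force: [0.8, 3.2, 5.0]
width: 0.0
```

{"method": "drive_tool", "body": {"plan": "0 0.001 0 0; 0 0.002 0 0; 0 0.003 0 0; 0 0.003 0 0"}}

```text
time: 6.38
ee_pos: [0.6249, 0.0363, 0.0173]
tool_rot: [-3.138, 0.001, 0.043]
ft_force: [0.0, 4.9, 4.3]
width: 0.0004
```

{"method": "drive_tool", "body": {"plan": "0 0.001 0 0; 0 0.002 0 0; 0 0.003 0 0; 0 0.003 0 0"}}

```text
time: 6.88
ee_pos: [0.6249, 0.036, 0.0173]
tool_rot: [-3.133, 0.001, 0.045]
ft_force: [-0.5, 10.6, 4.8]
width: 0.0006
```

```bash
python3 bl.py p2
```

```text
6.875 [0.6248865  0.03600529 0.01734311] [-0.45298522 10.60290303  4.75243338] [[45.8 93.2 17.3]]
```

View pics/p2_s.png

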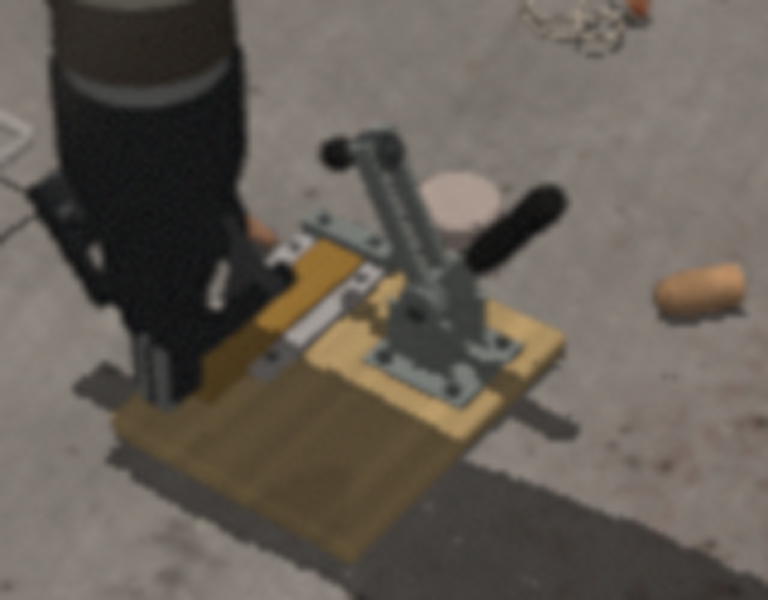

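View pics/p2_t.png

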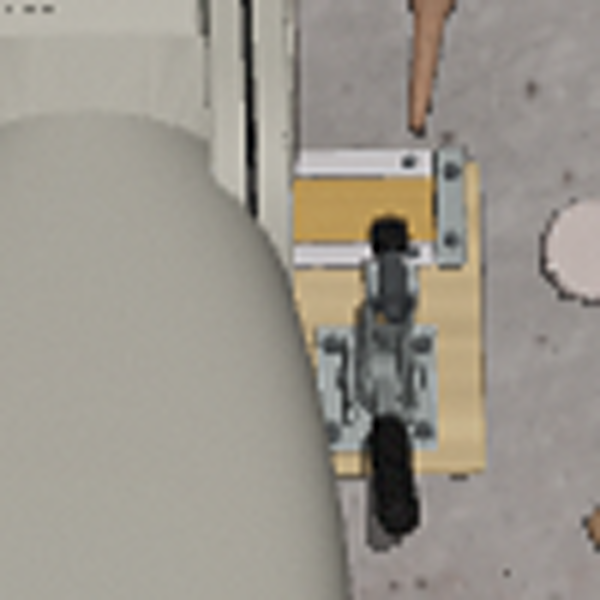

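The blank meets the stop with no gap (top view near (436,205)). Travel stopped and the force doubled. I'll give it one firmer press to confirm, then back off and lift.

{"method": "drive_tool", "body": {"plan": "0 0.003 0 0; 0 0.005 0 0; 0 0.005 0 0; 0 0.005 0 0"}}

```text
time: 7.48
ee_pos: [0.6249, 0.0358, 0.0174]
tool_rot: [-3.124, 0.0, 0.048]
ft_force: [-1.3, 14.9, 4.9]
width: -0.0002
```

{"method": "drive_tool", "body": {"plan": "0 -0.005 0 0; 0 -0.015 0 0; 0 -0.03 -0.01 0; 0 -0.03 -0.06 0; 0 -0.03 -0.12 0; 0 -0.03 -0.18 0; 0 -0.03 -0.21 0; 0 -0.03 -0.21 0"}}

```text
time: 8.48
ee_pos: [0.6254, 0.0625, 0.2322]
tool_rot: [-3.125, -0.007, 0.048]
ft_force: [0.3, 0.1, -0.1]
width: -0.0002
```

```bash
python3 - <<'E'
from h import *
s=sensors.state(); print(s["ee_pos"],s["ft_force"],s["tool_rot"],w2f(s["ee_pos"]).round(1))
E
```

```text
[0.62544658 0.06250066 0.23215925] [ 0.31020829  0.09599793 -0.13020291] [-3.12483925 -0.00709928  0.04822285] [[ 47.5 119.6 232.2]]
```

Pressing up to 15 N moved it no further, so the blank is home. Now over to the lever side.

{"method": "drive_tool", "body": {"plan": "-0.035 0.024 0 0; -0.07 0.048 0 0; -0.105 0.072 0 0; -0.14 0.096 0 0; -0.172 0.119 0 0; -0.175 0.119 0.04 0; -0.175 0.119 0.085 0; -0.175 0.119 0.12 0; -0.175 0.119 0.135 0; -0.175 0.119 0.135 0"}}

```text
time: 9.72
ee_pos: [0.4547, -0.062, 0.0916]
tool_rot: [-3.124, -0.001, 0.048]
ft_force: [0.6, 0.0, 0.4]
width: -0.0002
```

```bash
python3 bl.py p3
```

```text
9.725 [ 0.45473948 -0.06203446  0.09162207] [0.56969886 0.0481234  0.44389378] [[-128.3    2.3   91.6]]
```

View pics/p3_s.png

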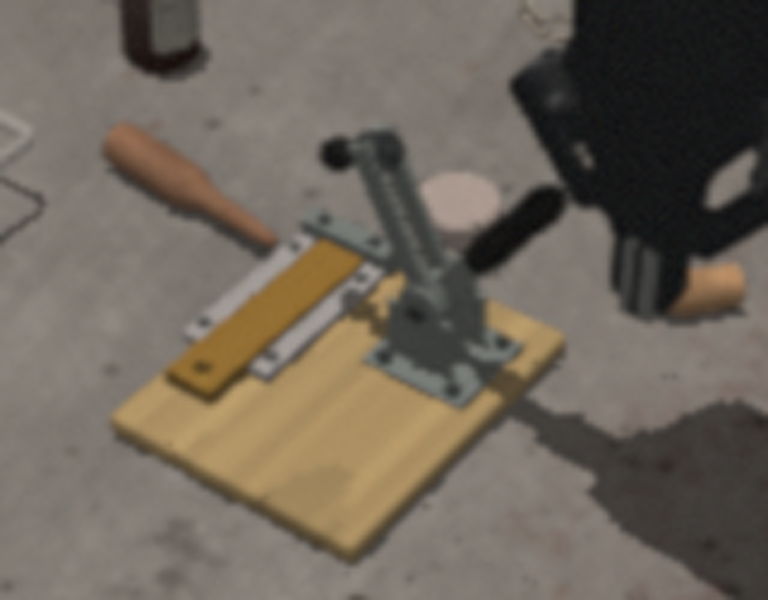

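View pics/p3_t.png

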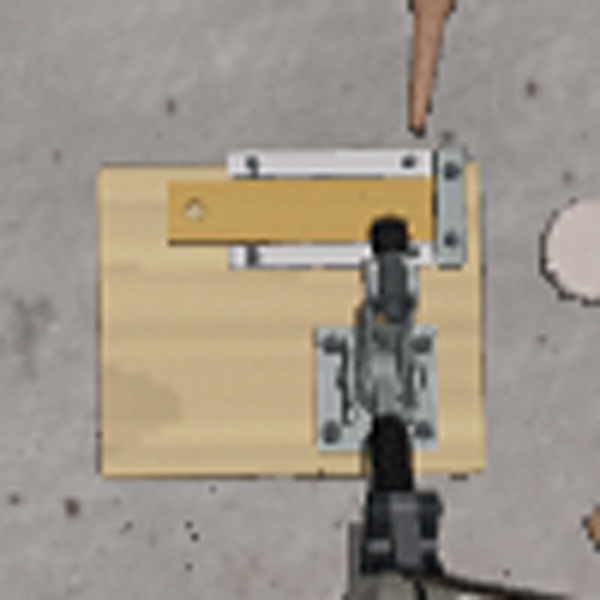

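The blank still sits against the stop after the release. Tool and grip are in line, with y off by 2 mm. Now I'll push the lever along its arc, rising as it goes.

{"method": "drive_tool", "body": {"plan": "0 0.002 -0.012 0; 0.018 0.002 -0.012 0; 0.026 0.002 -0.013 0; 0.032 0.002 -0.016 0; 0.04 0.002 -0.02 0; 0.048 0.002 -0.024 0; 0.056 0.002 -0.027 0; 0.063 0.002 -0.029 0; 0.063 0.002 -0.029 0"}}

```text
time: 10.95
ee_pos: [0.5189, -0.0619, 0.1237]
tool_rot: [-3.125, -0.005, 0.048]
ft_force: [-4.3, -0.9, 3.1]
width: 0.0004
```

```bash
python3 bl.py p4
```

```text
10.95 [ 0.51889867 -0.06193353  0.12368403] [-4.25916716 -0.85901973  3.11424341] [[-64.2  -0.2 123.7]]
```

View pics/p4_s.png

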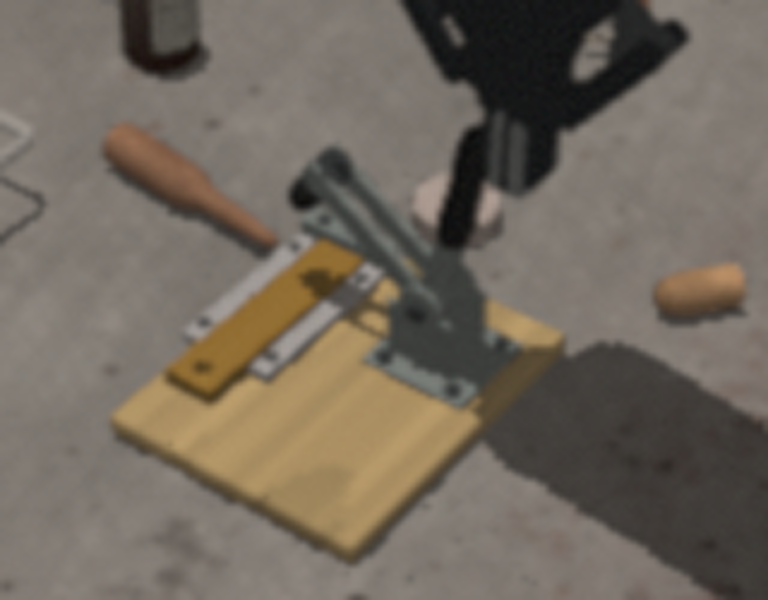

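The lever is nearly upright and follows at about 4 N. Pushing on past the dead point.

{"method": "drive_tool", "body": {"plan": "0.006 0 0.001 0; 0.012 0 0.001 0; 0.018 0 0.002 0; 0.024 0 0.003 0; 0.03 0 0.004 0; 0.034 0 0.005 0; 0.034 0 0.005 0"}}

```text
time: 11.92
ee_pos: [0.5531, -0.0601, 0.1182]
tool_rot: [-3.125, -0.005, 0.048]
ft_force: [0.1, -0.1, 0.1]
width: 0.0001
```

```bash
python3 bl.py p5
```

```text
11.925 [ 0.55306995 -0.06013369  0.11823079] [ 0.08877836 -0.10062606  0.14519024] [[-3.000e+01  1.000e-01  1.182e+02]]
```

View pics/p5_s.png

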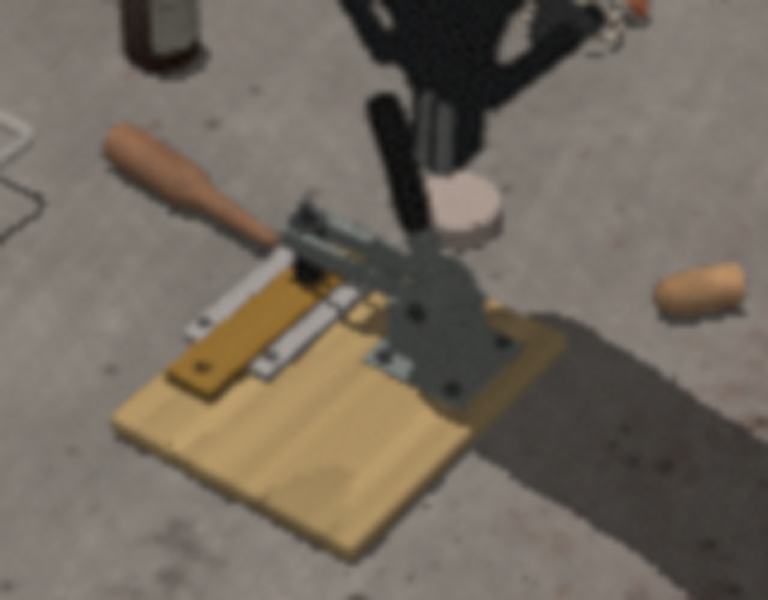

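The lever has snapped over clear of the finger (force about 0) and the pad is on the blank. Backing off.

{"method": "drive_tool", "body": {"plan": "-0.02 0 0 0; -0.05 0 0 0; -0.085 0 -0.02 0; -0.1 0 -0.07 0; -0.1 0 -0.11 0; -0.1 0 -0.11 0"}}

```text
time: 12.78
ee_pos: [0.4544, -0.0673, 0.2318]
tool_rot: [-3.127, -0.013, 0.048]
ft_force: [0.5, 0.2, 0.1]
width: 0.0001
```

```bash
python3 bl.py p6; python3 - <<'E'
from h import *
im,d=grab_frame("scene");x0,y0=200,155
im=cv2.resize(im[155:280,200:360][:,:,::-1],None,fx=4.8,fy=4.8,interpolation=cv2.INTER_CUBIC)
a=np.deg2rad(18)
for l in [[(-25,0,45),(-25+97*np.sin(a),0,45+97*np.cos(a))],[(32.5,85,20),(57.5,85,20)],[(32.5,-25,20),(57.5,-25,20)]]:
    p=((proj("scene",f2w(l))-[x0,y0]+.5)*4.8).astype(int); cv2.polylines(im,[p.reshape(-1,1,2)],False,(0,0,255),1)
cv2.imwrite("pics/ov6.png",im)
E
```

```text
12.775 [ 0.45439076 -0.06731014  0.23178331] [0.52070861 0.22213441 0.08460869] [[-128.8   -2.9  231.8]]
```

View pics/ov6.png

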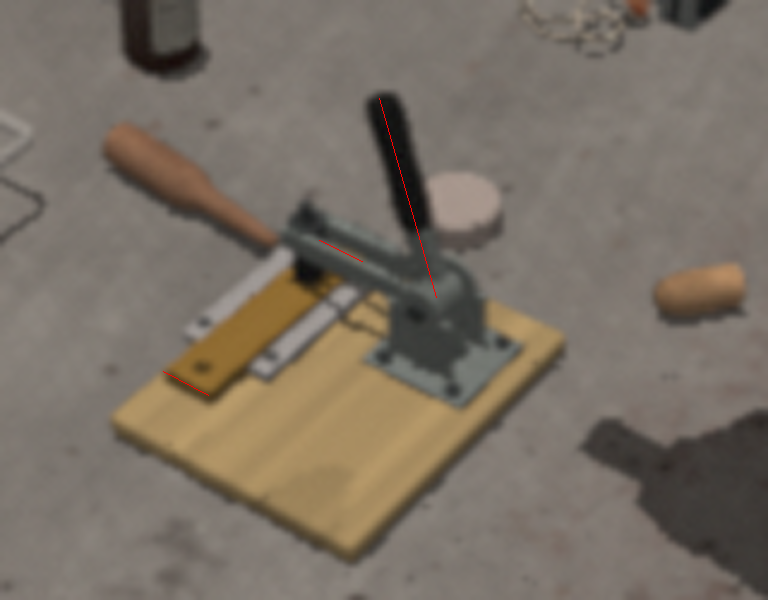

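View pics/p6_t.png

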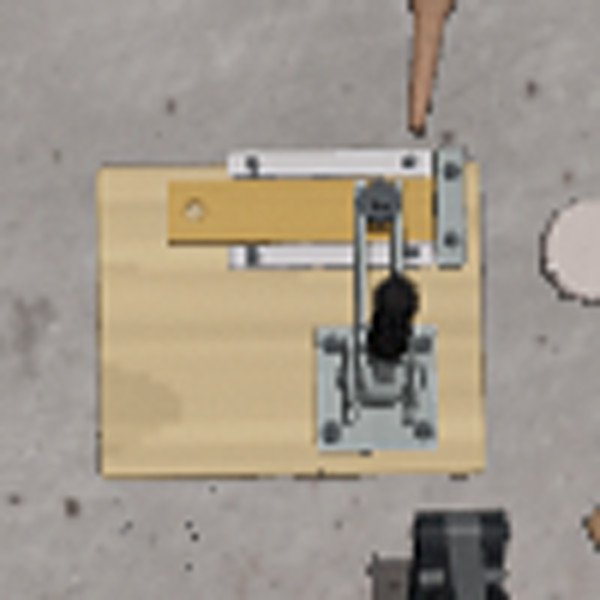

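The lever matches the drawn 18° lock line, and the blank's outer end sits on the drawn y=85 line. The pad is down on the blank, the robot is clear, and the bystanders haven't moved.

```bash
python3 -c "
from workcell import ticket; print(ticket.finish_job())"
```

```text
the job is handed in; nothing more can be done
None
```

The blank is home against the end stop, the toggle clamp is locked with its pad on the blank, and the job is handed in. It took about 13 s of the 51 s allowed; the hand-in reports no verdict.

- **Blank:** I pushed its outer end with the shut fingertips. Travel stopped while the force rose from about 4 N to 15 N. Afterwards the cameras showed no gap at the stop, and the outer end lay on the fixture y 85 line.
- **Lever:** I pushed the grip along its arc at about 4 N until it snapped over past the dead point. In the last picture it lies on the drawn 18° lock line, and the pad is down on the blank.
- **Robot and bystanders:** The arm ended clear, with about 0 N at the wrist. The cone, cot and handpiece look unmoved.

**Limits of the checks:** I judged the pad's pressing force and the lever angle only from the pictures. The fixture pose is good to about 2 mm. While sliding the blank, the wrist read about 5 N upward, possibly the tips rubbing on the board, with no visible effect.

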